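Load the sample cell into the coolant light gauge

ROBOT

A 6-joint arm with a two-finger parallel gripper is mounted at the origin on the work surface. World frame = base frame: x ahead of the robot, y to its left, z up, the work surface at z = 0. Lengths are in m, angles in rad, forces in N, time in s.
With the tool pointing down it reaches from about 0.325 to 0.9 m from the base axis. Payload 6.1 kg.
Tool frame: the origin (TCP) lies midway between the tips of the shut fingers; the grasp point (between the pads) lies 19 mm behind it; x points along the fingers, y is the direction in which the jaws open and shut, and the axes are right-handed (so a half turn about x gives the same grasp; the last joint's range is limited). The gripper opens to 85 mm and grips with 20 to 120 N. Pads are 22 mm wide; open, the fingers measure 114 mm over their backs; the gripper's body (76 mm by 85 mm) begins 54 mm behind the grasp point. The pads swing forward as they close: fully open they stand 13 mm farther back than shut.
Start: joints at [-1.333, 0.22, 1.526, -0, 1.395, -0.126], TCP at [0.222, -0.584, 0.231] pointing down, gripper open.
Joint ranges: [-2.98, 2.98], [-0.91, 2.08], [0.09, 2.57], [-1.24, 4.39], [0.2, 2.65], [-2.68, 2.68]. Speed limits (rad/s): [2.57, 2.57, 3.01, 3.14, 3.14, 3.14].

INTERFACE

Orientations are given as [roll, pitch, yaw] about the fixed x, y, z axes, in that order (R = Rz(yaw) Ry(pitch) Rx(roll)).
In Python, from plant import movep, move_l, set_joints, gripper_to, hold, inverse_kinematics, observe, get_image, get_calibration, Unreachable, job_done gives the robot as it stands. Calls block until the motion is done:
- movep(position, orientation): joint-space move of the TCP to a pose.
- move_l(position, feed=0.15, rotation=None, max_force=None): straight line of the TCP; rotation=None keeps the orientation; feed is the mean speed in m/s. With max_force (N) it stops when the force on the tool has changed by that much, and returns True; else False.
- set_joints(angles): joint-space move.
- gripper_to(opening, f_grip=None): finger opening in m; f_grip is the grip in N (None keeps the last); returns when the fingers have stopped.
- hold(seconds).
- inverse_kinematics(position, orientation): joint angles nearest the present ones, or None.
- observe(): the state.
- get_image(name): name is "scene" or "side" or "wrist"; returns (picture, depth): 384x512x3 uint8, red, green, blue; 384x512 float32, m along the optical axis (not along the pixel's ray), 0 where there is no reading.
- get_calibration(name): a dict with "intrinsics" (3x3 intrinsics, pixels), "world_from_camera" (4x4, takes a point from camera to world coordinates). Camera axes: x right, y down, z forward; pixel columns grow to the right and rows downward; lengths in m; the calibration is good to about 2 mm. A picture is of the moment at which its call begins: read the wrist's pose just before it. get_calibration takes no time and is no camera call; for the wrist camera it gives the pose at the moment of the call.
A pose or a line that the arm cannot do raises Unreachable and nothing moves.
- job_done(): hands the job in, once; it reports no verdict.
The state is a dict: "time_s": time; "q": joint angles; "joint_velocities": joint speeds; "joint_torque": joint torques, N m; "eef_pos": TCP position; "tcp_rot": TCP orientation; "ft_force": force on the tool from outside, world axes, zero at the start; "torque": the same for the moment, N m; "opening": finger opening in m.
Only numpy, scipy, OpenCV 4.12 (cv2) and the standard library are available. Lean on these libraries where they do the work, as an engineer would, in place of code of your own. Each camera call takes 0.05 s, during which the arm holds its last target.

TASK

Pick up the sample cell by its two metal sides, keeping the fingers off the clear faces, and lower it upright into the open loading bay of the light gauge with its clear faces towards the lamp and the receiver. Slide it along the channel, past the sprung shoe, into the light path until it meets the end stop, press it steadily but gently against the stop for about a second (about 10 N, never more than 25 N), and let go. Do not ram or bear down hard on the gauge, and leave the other things on the bench where they are.

Things in the scene. Friction and masses are not known exactly. Their poses are not given: they have to be found in the camera images.
- cell_mid (a point): Centre, half-way up, of the loose sample cell: an upright square block 30 x 30 mm, 75 mm tall, about 0.18 kg, standing on the bench. Bare metal sides face its own +x and -x; clear glass faces its +y and -y; z up; black cap. A half turn about z changes nothing. Grip it across the metal sides (30 mm), in its upper half, so that the fingertips stay above the gauge's walls.
- panes: The clear glass of the sample cell (20 mm wide between the metal sides, 30 mm through, 62 mm tall); origin at the centre of the cell's underside, same axes as the cell. Fingers must not touch it.
- gauge: Fixed light gauge, grey base plate 200 (x) x 250 (y) x 12 mm; origin: centre of its underside. A straight open-topped channel runs along its x: floor at z = 12 mm, walls up to z = 36 mm. The datum wall's inner face is the plane y = +16 mm (x -75 to +74). Opposite it the loading bay's wall has its face at y = -22 mm (x -75 to -15). Bearing down on the floor while sliding adds friction.
- bay (a point): On the channel floor in the middle of the loading bay (gauge x = -35, y = -3, z = 12 mm), 38 mm wide, open on top; same axes as the gauge. The cell is lowered here, then slid to +x.
- home (a point): On the channel floor in the light path (gauge x = +35, y = +1, z = 12 mm), gauge axes: where the centre of the cell's underside stands when the cell lies against the datum wall and the stop screw is at mid setting. With other settings the cell meets the screw up to 6 mm before or beyond this point (light still passes through the glass).
- stop: The end stop: a fixed block (12 x 32 mm, top at gauge z = 36 mm) across the channel's end, origin at the foot of its face (gauge x = +62, z = 12 mm), gauge axes. A steel screw (12 mm across, gauge z = 24 mm) sticks out of it towards the bay; the cell stops on its tip. Its setting differs each time, is rigid and not measured: tip at gauge x = 44 to 56 mm, to be found by feel.
- bottle: Bystander: white plastic bottle, 64 mm across, 170 mm tall; origin at the centre of its underside.
- holder: Bystander: dark steel tool holder, 60 mm across, 90 mm tall, standing on its nose; origin at the centre of its underside.
- pinblock: Bystander: wooden block 70 x 130 x 30 mm with upright steel pins up to 65 mm; origin at the centre of its underside.
- shoe_face (a point): Brass spring shoe on the channel's -y side; point on its flat when free (gauge x = 30, y = -10, z = 24 mm), gauge axes. Slanted lead-in from gauge x = -12 to +12. The cell pushes it back 4 mm; it presses the cell to the datum wall with about 6 N. Sliding the cell takes about 6 to 12 N at the lead-in, 4 to 8 N beyond. The shoe bars entry from above.
- beam (a point): Middle of the light path, a line along the gauge's y (gauge x = 35, y = 0, z = 55 mm), from the green lamp housing (+y) to the green receiver housing (-y). Both housings are 56 mm long in x, reach up to gauge z = 88 mm; their snouts end at y = +47 and -47 mm. Gauge axes.
Mind the look-alikes: they are no part of the job. There is more than one size of the part that bears cell_mid; the job needs the smaller.

How it is judged:
On the way, in this order (a step that is already met when the one before it is completed fails the run):
1. the cell stands upright on the floor of the loading bay, clear faces towards lamp and receiver (x of panes in the frame of home between -0.095 and -0.045 m and z of panes in the frame of home below 0.003 m and y of panes in the frame of home between -0.012 and 0.005 m and angle between the y axis of panes and the y axis of gauge, either way round below 0.2 rad), for 0.1 s.
2. the cell, in the light path, is pressed against the end stop with more than 5 N for 0.3 s (contact force between cell and stop above 5 N and x of panes in the frame of home between -0.008 and 0.008 m and y of panes in the frame of home between -0.003 and 0.003 m), for 0.3 s.
At the end, for the whole second after the job is handed in: The cell stands released and still on the channel floor (within 3 mm), where the stop has set it in the light path (within 8 mm of home along the channel, which spans all stop settings), within 2 mm across the channel, upright and with its clear faces square to the light path within 0.05 rad (x of panes in the frame of home between -0.008 and 0.008 m and y of panes in the frame of home between -0.002 and 0.002 m and z of panes in the frame of home below 0.003 m and angle between the y axis of panes and the y axis of gauge, either way round below 0.05 rad and angle between panes's own z axis and vertical below 0.05 rad and linear speed of cell below 0.01 m/s and contact force between cell and the fingers below 0.1 N); the robot touches nothing.
It fails at once if the fingers touch the clear faces (contact force between the fingers and panes above 0.5 N).
It fails at once if the end stop is loaded with more than 25 N (contact force between cell and stop above 25 N).
It fails at once if the cell bears on the gauge with more than 80 N (contact force between cell and gauge above 80 N).
It fails at once if the arm hits the gauge with more than 25 N (contact force between any of the arm, the fingers and gauge above 25 N).
It fails at once if a bystander is moved by more than 15 mm (distance of any of bottle, holder, pinblock from where it was at the start of the episode above 0.015 m).
It also fails if it takes over 72 s, if anything falls off the work surface, if the arm or the gripper's body presses on something with over 40 N, if the wrist force passes 120 N, or if a joint passes its speed limit or range.

## Working session

There is one attempt and no reset: what is moved stays moved. The work goes in short steps, each a Python script; the robot and the scene stay as the last script left them, time stands still between calls to the robot, and variables do not carry over. Pictures are saved under pics/ and viewed, and the job is handed in when it is done.

```bash
ls; mkdir -p pics; python3 - <<'E'
from plant import *
import cv2,numpy as np
o=observe();print(o)
for n in("scene","side","wrist"):
    c=get_calibration(n);print(n,np.round(c["intrinsics"],1).tolist(),np.round(c["world_from_camera"],3).tolist())
    p,d=get_image(n);cv2.imwrite(f"pics/{n}0.png",p[:,:,::-1]);np.save(f"pics/{n}0.npy",d)
E
```

```text
pics
{'time_s': 0.0, 'q': array([-1.33310102e+00,  2.21264154e-01,  1.52766174e+00, -3.78025360e-05,
        1.39469580e+00, -1.26138221e-01]), 'joint_velocities': array([ 4.91871013e-04, -1.32073388e-04,  7.72013663e-04,  1.58310168e-03,
        1.90307614e-05,  1.56761506e-03]), 'joint_torque': array([-1.33747006e-03, -4.96896172e+01, -3.89398241e+01, -2.47733888e-04,
        1.09637267e-02,  4.13565544e-05]), 'eef_pos': array([ 0.22222453, -0.58348238,  0.2301489 ]), 'tcp_rot': array([-1.67860065,  1.56876694,  1.82683219]), 'ft_force': array([-0.43798658, -0.60325924, -0.04053331]), 'torque': array([-0.00116708,  0.04928076, -0.00452785]), 'opening': 0.08519975731131903}
scene [[478.0, 0.0, 251.0], [0.0, 478.0, 200.0], [0.0, 0.0, 1.0]] [[0.755, 0.481, -0.445, 1.219], [0.656, -0.548, 0.52, -0.819], [0.006, -0.684, -0.729, 1.055], [0.0, 0.0, 0.0, 1.0]]
side [[357.4, 0.0, 258.1], [0.0, 357.4, 197.0], [0.0, 0.0, 1.0]] [[-0.925, -0.206, 0.319, 0.356], [-0.38, 0.505, -0.775, 0.499], [-0.002, -0.838, -0.545, 0.518], [0.0, 0.0, 0.0, 1.0]]
wrist [[272.5, 0.0, 255.4], [0.0, 272.5, 188.0], [0.0, 0.0, 1.0]] [[0.355, -0.888, -0.292, 0.297], [-0.935, -0.338, -0.108, -0.555], [-0.003, 0.311, -0.95, 0.372], [0.0, 0.0, 0.0, 1.0]]
```

View pics/scene0.png

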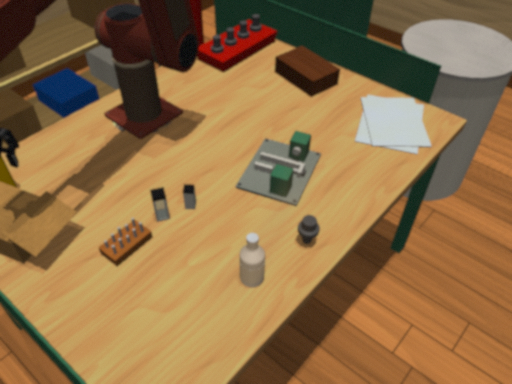

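View pics/side0.png

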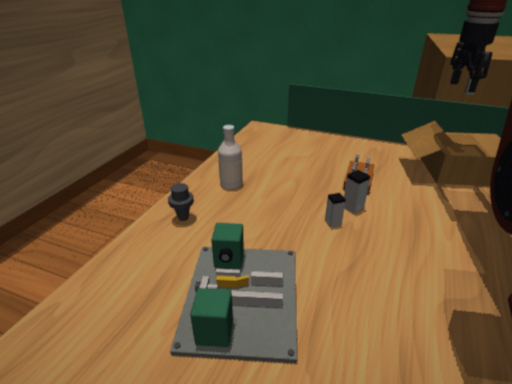

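View pics/wrist0.png

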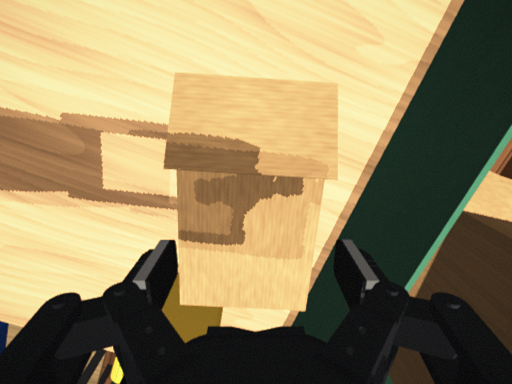

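```bash
cat > h.py <<'E'
import numpy as np,cv2
from plant import *
def ray(c,uv,z):
    K=np.array(c["intrinsics"]);T=np.array(c["world_from_camera"])
    d=T[:3,:3]@np.linalg.inv(K)@np.array([uv[0],uv[1],1.]);o=T[:3,3]
    return o+d*(z-o[2])/d[2]
def pt(c,u,v,dep):
    K=np.array(c["intrinsics"]);T=np.array(c["world_from_camera"])
    return T[:3,:3]@(np.linalg.inv(K)@np.array([u,v,1.])*dep)+T[:3,3]
def proj(c,p):
    K=np.array(c["intrinsics"]);T=np.array(c["world_from_camera"])
    q=K@(T[:3,:3].T@(np.array(p)-T[:3,3]));return q[:2]/q[2]
E
python3 - <<'E'
from h import *
c=get_calibration("side");d=np.load("pics/side0.npy")
c2=get_calibration("scene")
for u,v in[(335,200),(357,178),(336,198),(358,176)]: print(u,v,pt(c,u,v,d[v,u]).round(3))
for uv in[(205,249),(295,251),(296,357),(176,351)]: print("plate",ray(c,uv,.012).round(3))
d=np.load("pics/scene0.npy")
for u,v in[(158,192),(189,188)]: print(u,v,pt(c2,u,v,d[v,u]).round(3))
a=cv2.imread("pics/side0.png");s=cv2.imread("pics/scene0.png")
A=cv2.resize(a[150:240,290:410],None,fx=5,fy=5,interpolation=2)
B=cv2.resize(s[170:230,130:220],None,fx=6,fy=6,interpolation=2)
cv2.imwrite("pics/cr1.png",A);cv2.imwrite("pics/cr2.png",B)
cv2.imwrite("pics/cr3.png",cv2.resize(a[215:365,160:310],None,fx=4,fy=4,interpolation=2))
E
```

```text
335 200 [ 0.452 -0.19   0.072]
357 178 [ 0.418 -0.267  0.095]
336 198 [ 0.451 -0.198  0.073]
358 176 [ 0.418 -0.278  0.095]
plate [0.68  0.009 0.012]
plate [ 0.501 -0.057  0.012]
plate [0.427 0.175 0.012]
plate [0.603 0.236 0.012]
158 192 [ 0.417 -0.282  0.094]
189 188 [ 0.452 -0.198  0.069]
```

View pics/cr1.png

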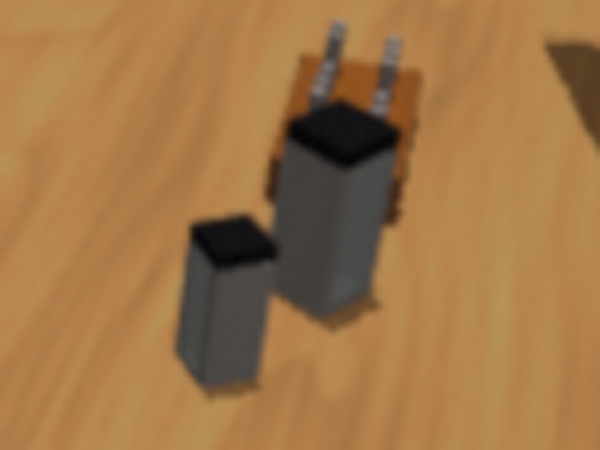

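View pics/cr2.png

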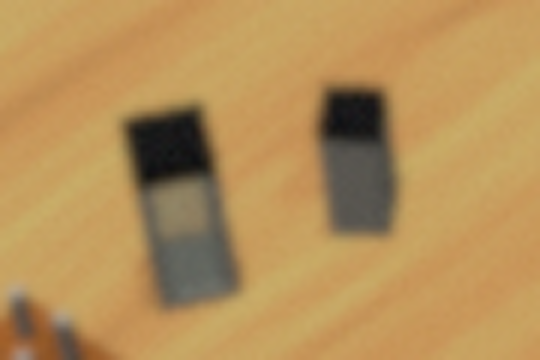

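View pics/cr3.png

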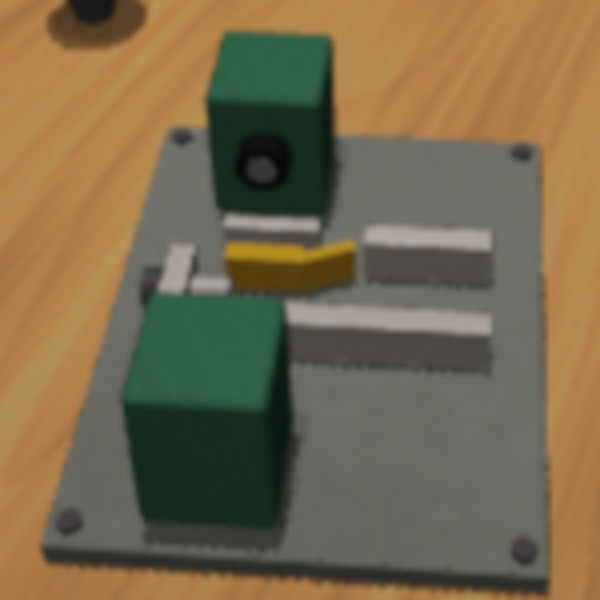

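```bash
python3 - <<'E'
from h import *
movep([0.452,-0.195,0.24],[0,np.pi/2,np.deg2rad(-110)])
hold(.2)
o=observe();print(o["time_s"],o["eef_pos"],o["q"].round(3))
c=get_calibration("wrist");p,d=get_image("wrist");cv2.imwrite("pics/w1.png",p[:,:,::-1]);np.save("pics/w1.npy",d)
np.savez("pics/w1c.npz",**c)
E
```

```text
2.0083 [ 0.45183131 -0.19583226  0.23994489] [-0.569 -0.108  1.852 -0.     1.397 -0.219]
```

View pics/w1.png

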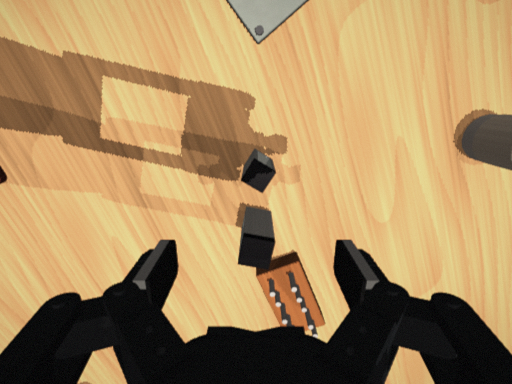

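```bash
python3 - <<'E'
from h import *
a=cv2.imread("pics/w1.png")[135:275,220:300]
a=cv2.resize(a,None,fx=4,fy=4,interpolation=2)
b=np.clip(a.astype(float)*2.2,0,255).astype(np.uint8)
cv2.imwrite("pics/w1z.png",np.hstack([a,b]))
E
```

```text
(no output)
```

View pics/w1z.png

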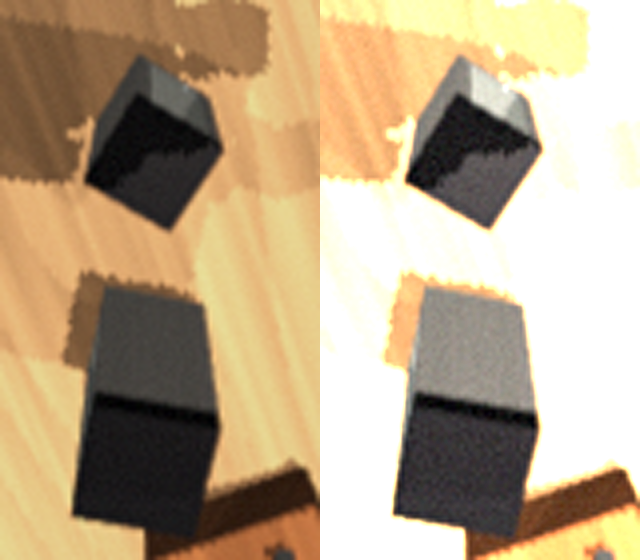

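```bash
python3 - <<'E'
from h import *
c=np.load("pics/w1c.npz")
P=[ray(c,uv,.075) for uv in [(254.25,159.25),(274.5,171.75),(262.5,192.5),(242,180.5)]]
for i in range(4):
    e=P[(i+1)%4]-P[i];print(P[i].round(4),np.linalg.norm(e).round(4),np.rad2deg(np.arctan2(e[1],e[0])).round(1))
m=np.mean(P,0);print(m)
for n in("side","scene"):
    cc=get_calibration(n)
    f=[(proj(cc,q)).round(0).tolist() for q in P];g=[(proj(cc,[q[0],q[1],0])).round(0).tolist() for q in P]
    print(n,f,g)
E
```

```text
[ 0.4552 -0.1812  0.075 ] 0.0277 -52.3
[ 0.4722 -0.2031  0.075 ] 0.0289 -138.4
[ 0.4505 -0.2223  0.075 ] 0.0284 128.2
[ 0.4329 -0.2     0.075 ] 0.0291 40.3
[ 0.45270091 -0.20163706  0.075     ]
side [[333.0, 201.0], [327.0, 194.0], [339.0, 192.0], [344.0, 198.0]] [[329.0, 227.0], [324.0, 220.0], [335.0, 218.0], [340.0, 225.0]]
scene [[194.0, 184.0], [193.0, 191.0], [183.0, 191.0], [184.0, 184.0]] [[196.0, 202.0], [195.0, 208.0], [185.0, 208.0], [186.0, 202.0]]
```

```bash
python3 - <<'E'
from h import *
movep([0.554,-0.09,0.16],[0,np.pi/2,np.deg2rad(-51)])
hold(.2)
o=observe();print(o["time_s"],o["eef_pos"],o["q"].round(3))
c=get_calibration("wrist");p,d=get_image("wrist");cv2.imwrite("pics/w2.png",p[:,:,::-1]);np.save("pics/w2.npy",d)
np.savez("pics/w2c.npz",**c)
u,v=proj(c,[.4527,-.2016,.05]).astype(int);print(u,v)
a=p[max(v-50,0):v+50,max(u-60,0):u+60,::-1]
a=cv2.resize(a,None,fx=5,fy=5,interpolation=2)
cv2.imwrite("pics/w2z.png",np.clip(a*1.8,0,255).astype(np.uint8))
E
```

```text
3.0167 [ 0.55417133 -0.0912511   0.16118438] [-0.303  0.129  1.766 -0.     1.245 -0.981]
106 207
```

View pics/w2.png

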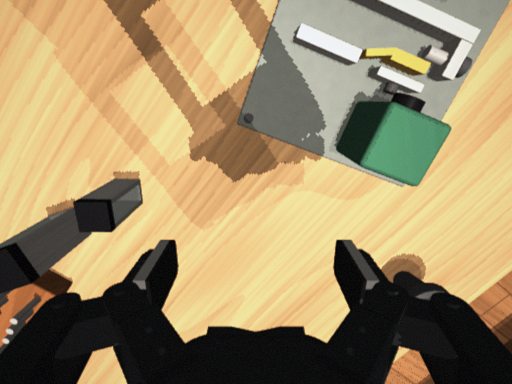

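View pics/w2z.png

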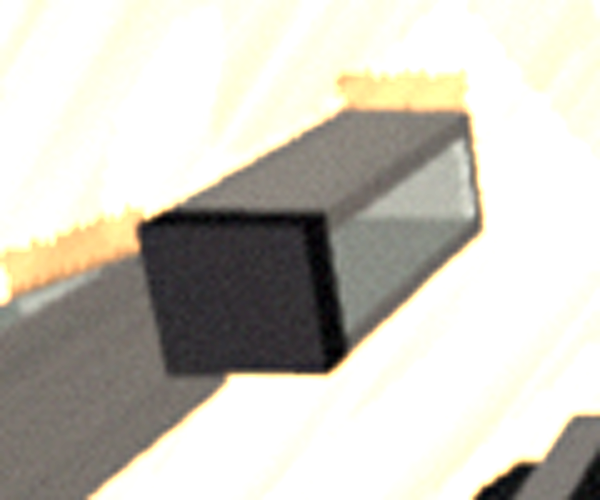

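```bash
python3 - <<'E'
from h import *
c=np.load("pics/w2c.npz")
P=[ray(c,uv,.075) for uv in [(74.4,202.6),(107.6,200),(111.6,231.4),(79.6,231.8)]]
for i in range(4):
    e=P[(i+1)%4]-P[i];print(P[i].round(4),np.linalg.norm(e).round(4),np.rad2deg(np.arctan2(e[1],e[0])).round(1))
print(np.mean(P,0))
movep([0.553,0.08,0.26],[0,np.pi/2,np.deg2rad(-70)])
hold(.3)
o=observe();print(o["time_s"],o["eef_pos"],o["q"].round(3))
c=get_calibration("wrist");p,d=get_image("wrist");cv2.imwrite("pics/w3.png",p[:,:,::-1]);np.save("pics/w3.npy",d)
np.savez("pics/w3c.npz",**c)
E
```

```text
[ 0.4332 -0.1984  0.075 ] 0.0302 43.5
[ 0.4551 -0.1776  0.075 ] 0.0311 -54.1
[ 0.4734 -0.2028  0.075 ] 0.0297 -140.4
[ 0.4505 -0.2217  0.075 ] 0.029 126.5
[ 0.45307383 -0.20011567  0.075     ]
4.175 [0.55281038 0.07895914 0.25913516] [ 1.000e-03  4.500e-02  1.667e+00 -0.000e+00  1.430e+00 -3.470e-01]
```

View pics/w3.png

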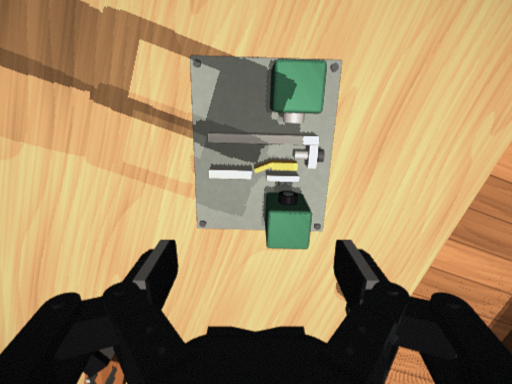

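```bash
python3 - <<'E'
from h import *
a=cv2.imread("pics/w3.png")
cv2.imwrite("pics/w3z.png",cv2.resize(a[120:195,190:340],None,fx=5.3333,fy=5.33333,interpolation=2))
# plate corner screws / mask
g=cv2.cvtColor(a,cv2.COLOR_BGR2HSV)
m=((g[:,:,1]<70)|((g[:,:,0]>60)&(g[:,:,0]<100)&(g[:,:,1]>80))).astype(np.uint8)
m[:, :185]=0;m[:,350:]=0;m[250:]=0;m[:50]=0
m=cv2.morphologyEx(m,cv2.MORPH_CLOSE,np.ones((7,7)))
n,l,s,ce=cv2.connectedComponentsWithStats(m);print(s)
k=1+np.argmax(s[1:,4])
cn=max(cv2.findContours((l==k).astype(np.uint8),0,1)[0],key=cv2.contourArea)
print(cv2.approxPolyDP(cn,4,True)[:,0].tolist())
cv2.imwrite("pics/w3p.png",cv2.resize(a[45:260,180:350],None,fx=2.75,fy=2.75,interpolation=2))
E
```

```text
[[     0      0    512    384 172219]
 [   190     55    152    194  24262]
 [   336    240     14     10    127]]
[[191, 55], [197, 227], [266, 229], [269, 247], [305, 248], [308, 232], [322, 230], [341, 60]]
```

View pics/w3z.png

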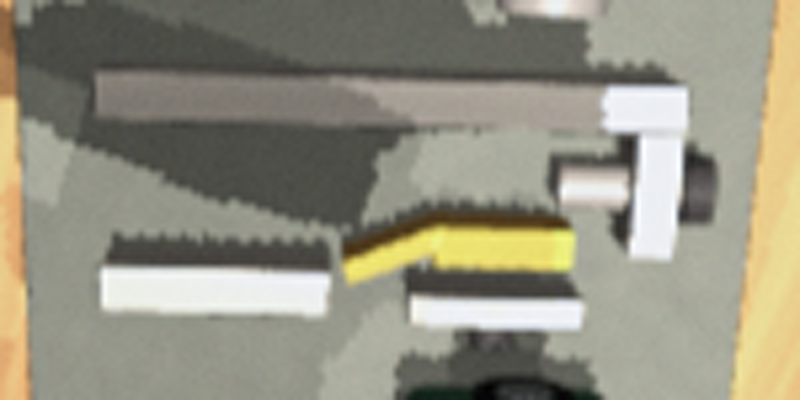

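View pics/w3p.png

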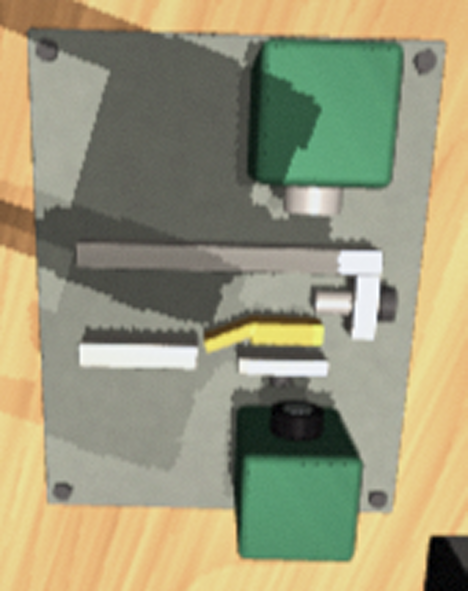

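```bash
python3 - <<'E'
from h import *
c=np.load("pics/w3c.npz")
s=16/3
def Z(u,v): return ((u+.5)/s-.5+190,(v+.5)/s-.5+120)
F=[((95,120),(-75,16,36)),((685,132),(74,16,36)),((101,267),(-75,-22,36)),((330,272),(-15,-22,36)),((634,260),(62,-16,36)),((672,260),(74,-16,36))]
F2=[((191,55),(-100,125,12)),((197,229),(-100,-125,12)),((341,60),(100,125,12)),((324,232),(100,-125,12))]
G=[];W=[]
for f,g in F: G.append(g);W.append(ray(c,Z(*f),.036))
for f,g in F2: G.append(g);W.append(ray(c,f,.012))
G=np.array(G)/1000.;W=np.array(W)
def fit(ix):
    a=G[ix][:,:2];b=W[ix][:,:2];am=a.mean(0);bm=b.mean(0)
    z=((b-bm)@[1,1j]*np.conj((a-am)@[1,1j])).sum();th=np.angle(z);sc=abs(z)/((a-am)**2).sum()
    R=np.array([[np.cos(th),-np.sin(th)],[np.sin(th),np.cos(th)]])
    t=bm-R@am;print(np.rad2deg(th).round(2),sc.round(4),t.round(4));print(((W[ix][:,:2]-t)@R*1000-a*0).round(1).tolist());return t
fit(list(range(6)));fit(list(range(10)));fit([6,7,8,9])
E
```

```text
18.46 0.9954 [0.5595 0.0901]
[[-74.7, 16.0], [73.1, 16.6], [-74.3, -21.9], [-15.1, -21.8], [63.1, -16.6], [72.9, -16.4]]
18.45 0.9932 [0.5599 0.0899]
[[-75.1, 16.2], [72.8, 16.9], [-74.6, -21.6], [-15.5, -21.5], [62.8, -16.3], [72.6, -16.1], [-97.1, 124.5], [-99.7, -124.8], [97.7, 123.5], [101.1, -124.9]]
18.45 0.9929 [0.5605 0.0897]
[[-97.6, 125.0], [-100.2, -124.4], [97.2, 123.9], [100.6, -124.5]]
```

```bash
python3 - <<'E'
from h import *
r=[0,np.pi/2,np.deg2rad(-140.8)]
gripper_to(0.062,40)
movep([0.453,-0.201,0.15],r)
print(move_l([0.453,-0.201,0.085],feed=.12,max_force=15))
hold(.1)
p,d=get_image("wrist");cv2.imwrite("pics/w4.png",p[:,:,::-1])
o=observe();print(o["time_s"],o["eef_pos"],o["q"].round(3),o["opening"],o["ft_force"])
E
```

```text
False
6.6417 [ 0.45388424 -0.20143566  0.08616372] [-0.577  0.071  1.984  0.     1.084  0.31 ] 0.06209783201402416 [-1.28774137  0.70633069  0.71656082]
```

View pics/w4.png

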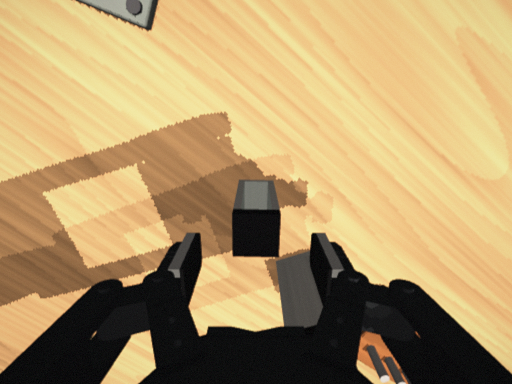

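```bash
python3 - <<'E'
from h import *
print(move_l([0.453,-0.201,0.034],feed=.08,max_force=12))
p,d=get_image("wrist");cv2.imwrite("pics/w5.png",p[:,:,::-1])
gripper_to(0.02,40)
hold(.2)
o=observe();print(o["time_s"],o["eef_pos"],o["opening"],o["ft_force"])
move_l([0.453,-0.201,0.17],feed=.12)
hold(.2)
o=observe();print(o["time_s"],o["eef_pos"],o["opening"],o["ft_force"])
p,d=get_image("wrist");cv2.imwrite("pics/w6.png",p[:,:,::-1])
cv2.imwrite("pics/w56.png",np.hstack([cv2.imread("pics/w5.png")[100:340,100:420],cv2.imread("pics/w6.png")[100:340,100:420]]))
E
```

```text
False
8.0583 [ 0.45344076 -0.20129452  0.03460623] 0.029661556190165087 [-0.09822086 -0.0525219   5.88389492]
9.5417 [ 0.45264346 -0.20076446  0.16924727] 0.02940627306479254 [ 0.45231653  0.37956221 -2.37201398]
```

View pics/w56.png

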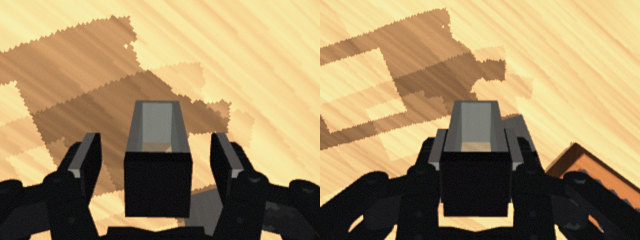

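```bash
python3 - <<'E'
from h import *
a=cv2.imread("pics/w6.png")
cv2.imwrite("pics/w6z.png",cv2.resize(a[185:335,190:320],None,fx=4,fy=4,interpolation=2))
o=observe();c=get_calibration("wrist");np.savez("pics/w6c.npz",**c);print(o["eef_pos"],o["tcp_rot"])
E
```

```text
[ 0.45271114 -0.20082343  0.16938629] [-1.28741762  1.56964796  2.53829493]
```

View pics/w6z.png

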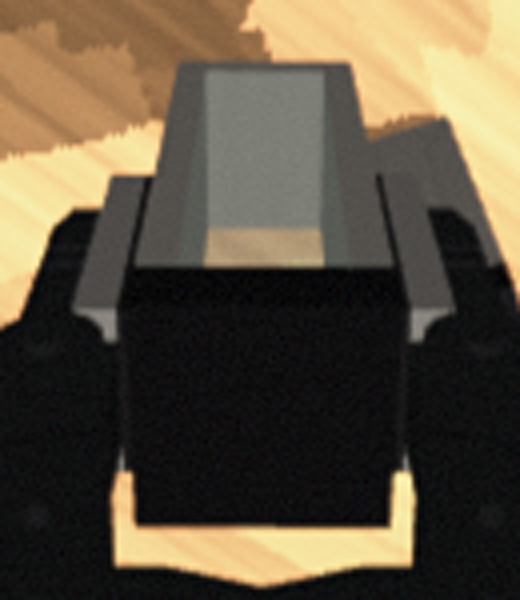

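```bash
python3 - <<'E'
from h import *
c=np.load("pics/w6c.npz");T=observe()["eef_pos"]
P=np.array([ray(c,((u+.5)/4-.5+190,(v+.5)/4-.5+185),T[2]+.0404) for u,v in[(118,305),(408,305),(390,525),(133,525)]])
ps=np.deg2rad(-140.8);y=np.array([-np.sin(ps),np.cos(ps)]);z=np.array([np.cos(ps),np.sin(ps)])
for p in P: print(((p[:2]-T[:2])@y).round(4),((p[:2]-T[:2])@z).round(4))
# sizes
# plan check
th=np.deg2rad(18.45);R=np.array([[np.cos(th),-np.sin(th)],[np.sin(th),np.cos(th)]]);t=np.array([.5597,.090])
for x in(-35,45): print(x,t+R@[x/1000,-.003])
E
```

```text
-0.0162 -0.0143
0.0149 -0.0143
0.014 0.0149
-0.0157 0.0149
-35 [0.52744842 0.07607751]
45 [0.60333644 0.10139566]
```

```bash
cat >> h.py <<'E'
th=np.deg2rad(18.45);RG=np.array([[np.cos(th),-np.sin(th)],[np.sin(th),np.cos(th)]]);TG=np.array([.5597,.090])
def g2w(x,y,z): # mm -> world TCP
    p=TG+RG@[x/1000,y/1000];return [p[0],p[1],z]
def w2g(p): return (RG.T@(np.array(p[:2])-TG)*1000).round(2)
def st(s=""):
    o=observe();f=o["ft_force"];print(s,round(o["time_s"],2),"g",w2g(o["eef_pos"]),"z",round(o["eef_pos"][2],4),"F gx,gy,z",(RG.T@f[:2]).round(2),f[2].round(2),"op",round(o["opening"],4))
    return o
RT=[0,np.pi/2,th-np.pi/2]
E
python3 - <<'E'
from h import *
movep(g2w(-42,-3,.19),RT)
move_l(g2w(-42,-3,.078),feed=.12)
hold(.3);st()
c=get_calibration("wrist");np.savez("pics/w7c.npz",**c)
p,d=get_image("wrist");cv2.imwrite("pics/w7.png",cv2.resize(p[100:340,130:400,::-1],None,fx=2.4,fy=2.4))
p,d=get_image("side");cv2.imwrite("pics/s7.png",cv2.resize(p[200:365,160:330,::-1],None,fx=3.5,fy=3.5))
E
```

```text
12.07 g [-41.62  -3.09] z 0.0786 F gx,gy,z [0.52 0.6 ] -1.56 op 0.0294
```

View pics/w7.png

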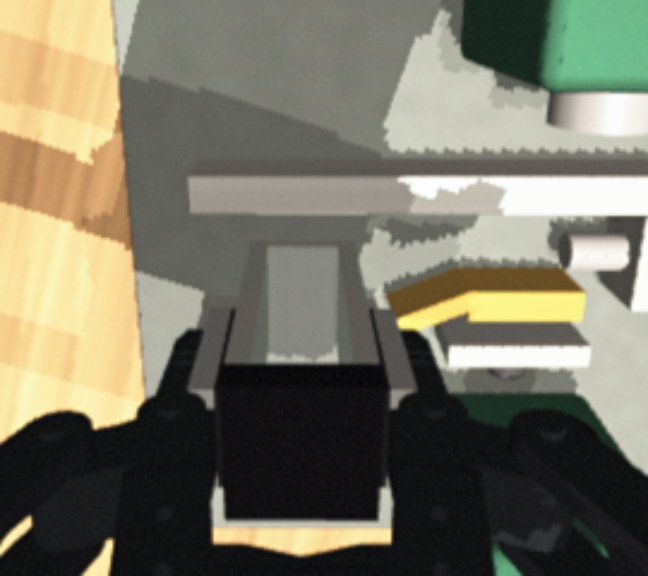

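View pics/s7.png

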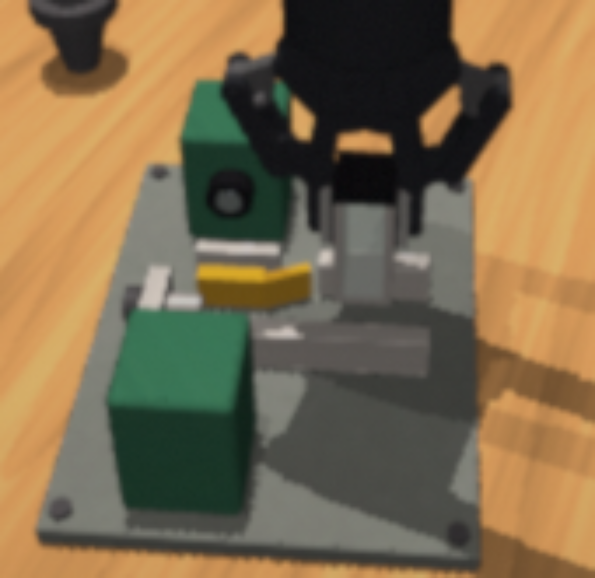

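```bash
python3 - <<'E'
from h import *
c=np.load("pics/w7c.npz")
for u,v,z in[(250,243,.044),(357,243,.044),(190,214,.036),(600,216,.036),(633,306,.036),(378,318,.036)]:
    print(u,v,w2g(ray(c,((u+.5)/2.4-.5+130,(v+.5)/2.4-.5+100),z)))
E
```

```text
250 243 [-56.38  10.56]
357 243 [-25.61  10.54]
190 214 [-74.6   16.72]
600 216 [47.03 15.99]
633 306 [ 61.45 -13.51]
378 318 [-17.66 -17.58]
```

```bash
python3 - <<'E'
from h import *
move_l(g2w(-42,-1.8,.078),feed=.05)
print(move_l(g2w(-42,-1.8,.052),feed=.05,max_force=8));st()
print(move_l(g2w(-42,-1.8,.0440),feed=.01,max_force=4));hold(.1);st()
hold(.3);st()
p,d=get_image("side");cv2.imwrite("pics/s8.png",cv2.resize(p[200:365,160:330,::-1],None,fx=3.5,fy=3.5))
p,d=get_image("wrist");cv2.imwrite("pics/w8.png",cv2.resize(p[100:340,130:400,::-1],None,fx=2.4,fy=2.4))
E
```

```text
False
 13.09 g [-42.06  -1.78] z 0.0518 F gx,gy,z [-0.43  0.55] -1.61 op 0.0299
True
 13.78 g [-41.92  -1.81] z 0.0466 F gx,gy,z [-0.06  0.57] 5.86 op 0.03
 14.07 g [-41.93  -1.82] z 0.0466 F gx,gy,z [ 0.31 -0.05] 5.55 op 0.0297
```

View pics/s8.png

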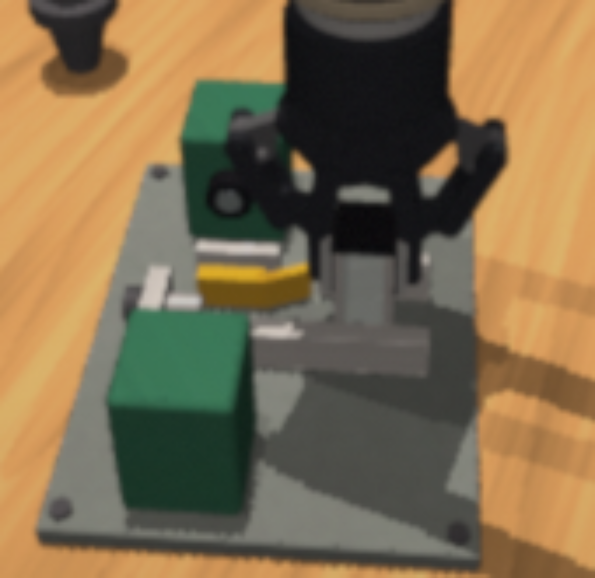

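View pics/w8.png

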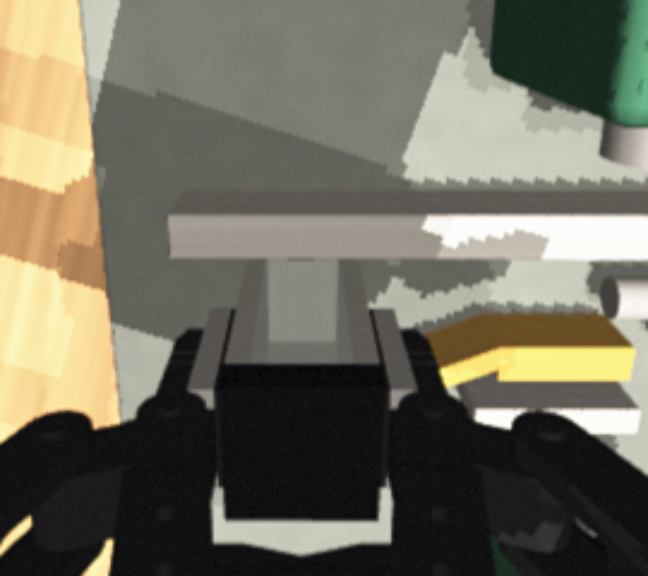

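```bash
python3 - <<'E'
from h import *
o=observe();z=o["eef_pos"][2]
move_l(g2w(-42,-1.8,z+.0004),feed=.02);hold(.1);st("up")
print(move_l(g2w(-42,5,z+.0004),feed=.01,max_force=3));hold(.1);o=st("wall")
y=w2g(o["eef_pos"])[1]
print(move_l(g2w(-28,y-.3,z+.0004),feed=.03,max_force=12));hold(.1);st("slid")
E
```

```text
up 14.53 g [-42.34  -1.67] z 0.0466 F gx,gy,z [-0.45  0.56] -1.42 op 0.0293
True
wall 15.1 g [-42.31   1.9 ] z 0.0466 F gx,gy,z [ 0.7  -0.73] 3.53 op 0.0293
True
slid 15.44 g [-42.09   1.89] z 0.0466 F gx,gy,z [-0.98  0.77] 4.81 op 0.0298
```

```bash
python3 - <<'E'
from h import *
z=.0471
for x in(-41,-39,-36,-33,-30):
    print(move_l(g2w(x,1.4,z),feed=.03,max_force=18));st(x)
E
```

```text
False
-41 15.69 g [-41.36   1.61] z 0.0466 F gx,gy,z [-0.03 -0.1 ] 0.06 op 0.0297
False
-39 15.94 g [-39.14   1.51] z 0.0467 F gx,gy,z [ 0.54 -0.1 ] -1.44 op 0.0297
False
-36 16.19 g [-35.81   1.42] z 0.0469 F gx,gy,z [-1.36 -0.3 ] -1.96 op 0.0295
False
-33 16.44 g [-32.78   1.38] z 0.0471 F gx,gy,z [ 0.35 -0.28] -1.41 op 0.0296
False
-30 16.69 g [-29.76   1.38] z 0.0471 F gx,gy,z [0.23 0.53] -2.55 op 0.03
```

```bash
python3 - <<'E'
from h import *
z=.0470
for x in range(-27,25,3):
    r=move_l(g2w(x,1.5,z),feed=.03,max_force=18);o=st((x,r))
    if r: break
E
```

```text
(-27, False) 16.94 g [-26.81   1.49] z 0.047 F gx,gy,z [0.07 0.21] -1.32 op 0.0298
(-24, False) 17.19 g [-23.78   1.46] z 0.0471 F gx,gy,z [-0.4   0.41] -1.79 op 0.0294
(-21, False) 17.44 g [-20.76   1.46] z 0.0471 F gx,gy,z [-0.12 -0.12] -3.02 op 0.0293
(-18, False) 17.69 g [-17.79   1.46] z 0.047 F gx,gy,z [-0.54 -0.  ] -2.4 op 0.0295
(-15, False) 17.94 g [-14.76   1.49] z 0.0471 F gx,gy,z [-0.81 -0.02] -1.79 op 0.0294
(-12, False) 18.19 g [-12.21   1.77] z 0.0468 F gx,gy,z [-0.94  0.14] -1.81 op 0.03
(-9, False) 18.44 g [-11.11   1.77] z 0.0467 F gx,gy,z [-8.25  1.15] 5.27 op 0.0296
(-6, False) 18.69 g [-9.1   1.79] z 0.0467 F gx,gy,z [-11.7    0.96] 8.03 op 0.0301
(-3, False) 18.94 g [-6.81  1.76] z 0.0467 F gx,gy,z [-14.53   0.77] 10.68 op 0.0297
(0, False) 19.19 g [-4.56  1.78] z 0.0467 F gx,gy,z [-17.84   0.45] 13.82 op 0.0295
(3, False) 19.44 g [-0.24  1.77] z 0.0467 F gx,gy,z [-12.56   1.29] 8.19 op 0.0296
(6, False) 19.69 g [3.37 1.74] z 0.0467 F gx,gy,z [-10.54   1.62] 6.02 op 0.0297
(9, False) 19.94 g [6.55 1.75] z 0.0467 F gx,gy,z [-10.13   0.48] 5.24 op 0.0293
(12, False) 20.19 g [9.6  1.73] z 0.0467 F gx,gy,z [-9.73  0.57] 5.92 op 0.0295
(15, False) 20.44 g [12.56  1.72] z 0.0467 F gx,gy,z [-8.76  0.82] 5.07 op 0.0294
(18, False) 20.69 g [15.54  1.73] z 0.0467 F gx,gy,z [-9.73  0.98] 4.75 op 0.0296
(21, False) 20.94 g [18.55  1.72] z 0.0467 F gx,gy,z [-9.31  0.  ] 6.22 op 0.0294
(24, False) 21.19 g [21.53  1.72] z 0.0467 F gx,gy,z [-9.43  0.71] 6.17 op 0.0295
```

```bash
python3 - <<'E'
from h import *
z=.0473
x=25;base=None;hist=[]
while x<46:
    move_l(g2w(x,1.5,z),feed=.02);o=observe();f=o["ft_force"];gx=(RG.T@f[:2])[0];a=w2g(o["eef_pos"]);hist.append((x,a[0],round(gx,1),round(f[2],1)))
    if len(hist)>=4 and gx<-14.5 : break
    if len(hist)>=5 and hist[-1][1]-hist[-3][1]<.4 : break
    x+=.6
for h_ in hist: print(*h_)
st()
E
```

```text
25 22.29 -9.1 4.9
25.6 22.56 -10.1 6.0
26.200000000000003 23.01 -12.0 6.6
26.800000000000004 23.6 -12.0 5.7
27.400000000000006 24.22 -11.5 6.7
28.000000000000007 24.82 -11.4 5.9
28.60000000000001 25.41 -12.0 6.1
29.20000000000001 26.0 -11.7 6.2
29.80000000000001 26.58 -10.5 6.7
30.400000000000013 27.22 -11.6 6.0
31.000000000000014 27.8 -11.0 6.5
31.600000000000016 28.39 -10.9 6.4
32.20000000000002 28.82 -12.1 6.8
32.80000000000002 28.93 -14.1 8.4
33.40000000000002 28.97 -15.6 10.8
 24.94 g [28.97  1.71] z 0.0467 F gx,gy,z [-15.64   0.85] 10.84 op 0.0292
```

```bash
python3 - <<'E'
from h import *
z=.0473
for x in(34,34.5,35,35.3):
    move_l(g2w(x,1.5,z),feed=.02);o=st(x)
    if (RG.T@o["ft_force"][:2])[0]<-21: break
for i in range(3): hold(.4);st("hold")
p,d=get_image("side");cv2.imwrite("pics/s9.png",cv2.resize(p[200:365,160:330,::-1],None,fx=3.5,fy=3.5))
c=get_calibration("wrist");np.savez("pics/w9c.npz",**c)
p,d=get_image("wrist");cv2.imwrite("pics/w9.png",cv2.resize(p[100:340,130:400,::-1],None,fx=2.4,fy=2.4))
E
```

```text
34 25.19 g [29.08  1.71] z 0.0468 F gx,gy,z [-18.55   0.41] 12.66 op 0.0295
34.5 25.44 g [29.1   1.72] z 0.0468 F gx,gy,z [-20.23  -0.55] 14.06 op 0.0298
35 25.69 g [29.14  1.73] z 0.0467 F gx,gy,z [-22.05   0.66] 16.07 op 0.0296
hold 26.09 g [29.12  1.72] z 0.0467 F gx,gy,z [-21.32  -0.22] 15.37 op 0.0297
hold 26.49 g [29.18  1.69] z 0.0468 F gx,gy,z [-21.4    0.06] 15.65 op 0.0299
hold 26.89 g [29.13  1.75] z 0.0468 F gx,gy,z [-20.95   0.66] 15.71 op 0.0297
```

View pics/s9.png

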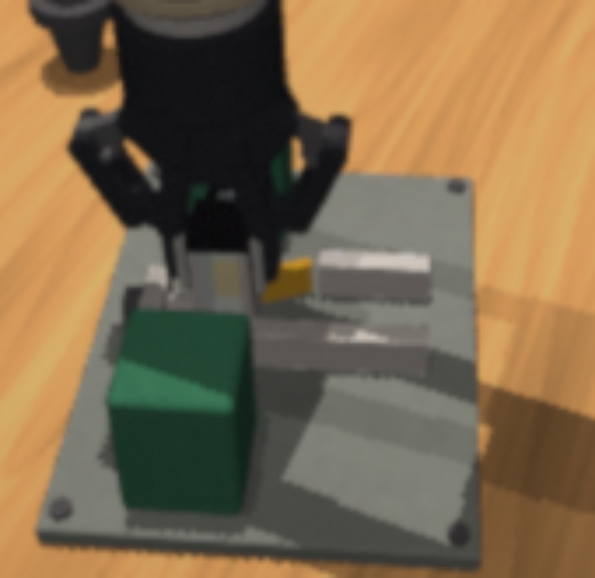

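View pics/w9.png

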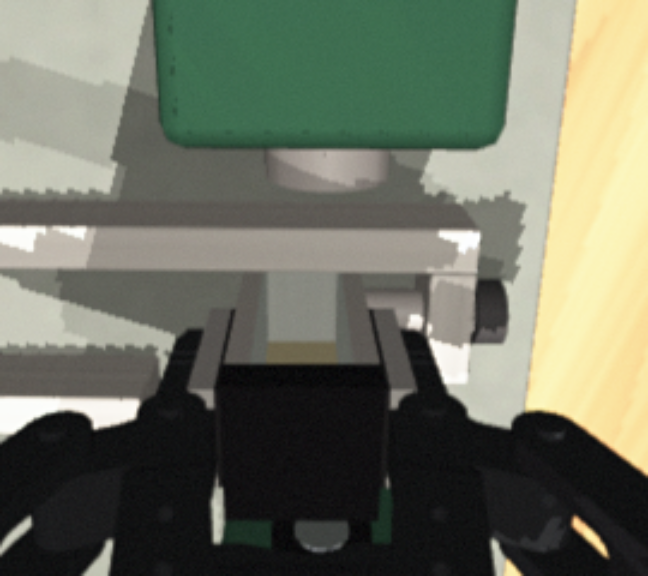

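```bash
python3 - <<'E'
from h import *
for z in(.0476,.0479,.0482):
    move_l(g2w(35,1.5,z),feed=.02);hold(.1);o=st(z)
    if o["ft_force"][2]<9: break
gx=(RG.T@o["ft_force"][:2])[0]
if gx>-20.5: move_l(g2w(35.3,1.5,z),feed=.02)
for i in range(4): hold(.3);st("hold")
E
```

```text
0.0476 27.34 g [29.14  1.73] z 0.0468 F gx,gy,z [-20.89   0.79] 12.99 op 0.0296
0.0479 27.69 g [29.14  1.73] z 0.0468 F gx,gy,z [-19.74   0.07] 11.14 op 0.0292
0.0482 28.04 g [29.14  1.73] z 0.0468 F gx,gy,z [-18.57   0.16] 9.63 op 0.0298
hold 28.59 g [29.13  1.71] z 0.0468 F gx,gy,z [-20.65  -0.84] 11.82 op 0.0293
hold 28.89 g [29.18  1.75] z 0.0468 F gx,gy,z [-20.07  -0.32] 10.55 op 0.0295
hold 29.19 g [29.17  1.72] z 0.0468 F gx,gy,z [-21.46  -1.28] 10.53 op 0.0296
hold 29.49 g [29.13  1.74] z 0.0468 F gx,gy,z [-18.74   0.77] 11.23 op 0.0297
```

```bash
python3 - <<'E'
from h import *
move_l(g2w(35.3,1.5,.0486),feed=.02);st()
for x in(35.7,36.1,36.4):
    move_l(g2w(x,1.5,.0486),feed=.02);o=st(x)
    if (RG.T@o["ft_force"][:2])[0]<-22.3: break
for i in range(4): hold(.3);st("hold")
E
```

```text
29.74 g [29.16  1.7 ] z 0.0468 F gx,gy,z [-18.96  -1.23] 8.48 op 0.0298
35.7 29.99 g [29.18  1.73] z 0.0468 F gx,gy,z [-20.87  -1.3 ] 9.44 op 0.0296
36.1 30.24 g [29.2   1.74] z 0.0468 F gx,gy,z [-22.5   -0.85] 10.51 op 0.0295
hold 30.54 g [29.24  1.72] z 0.0468 F gx,gy,z [-21.94  -0.55] 11.69 op 0.0301
hold 30.84 g [29.23  1.72] z 0.0468 F gx,gy,z [-21.69  -0.74] 10.04 op 0.0296
hold 31.14 g [29.22  1.71] z 0.0468 F gx,gy,z [-21.7   -0.07] 11.32 op 0.0296
hold 31.44 g [29.19  1.75] z 0.0468 F gx,gy,z [-21.5  -0.5] 10.54 op 0.0293
```

```bash
python3 - <<'E'
from h import *
for x in(34,32,31,30.3,29.7):
    move_l(g2w(x,1.6,.0475),feed=.02);o=st(x)
    if (RG.T@o["ft_force"][:2])[0]>-3: break
hold(.2);st()
E
```

```text
34 31.71 g [29.04  1.73] z 0.0467 F gx,gy,z [-17.44   0.77] 11.36 op 0.0292
32 31.96 g [28.89  1.73] z 0.0468 F gx,gy,z [-9.99  0.34] 3.79 op 0.0298
31 32.21 g [28.8   1.69] z 0.0467 F gx,gy,z [-7.27  0.74] 1.26 op 0.0298
30.3 32.46 g [28.74  1.7 ] z 0.0467 F gx,gy,z [-5.42  0.87] 0.13 op 0.0296
29.7 32.71 g [28.69  1.72] z 0.0468 F gx,gy,z [-4.56 -0.05] -3.91 op 0.0294
 32.91 g [28.71  1.71] z 0.0468 F gx,gy,z [-6.03 -0.25] -4.7 op 0.0297
```

```bash
python3 - <<'E'
from h import *
move_l(g2w(29.0,1.7,.0470),feed=.02);hold(.15);st()
gripper_to(0.050);hold(.2);st("open")
move_l(g2w(29.0,1.7,.10),feed=.06,max_force=8);st()
move_l(g2w(29.0,1.7,.20),feed=.15);hold(.2);st()
c=get_calibration("wrist");np.savez("pics/w10c.npz",**c)
p,d=get_image("wrist");cv2.imwrite("pics/w10f.png",p[:,:,::-1]);cv2.imwrite("pics/w10.png",cv2.resize(p[90:240,180:340,::-1],None,fx=4,fy=4))
p,d=get_image("side");cv2.imwrite("pics/s10.png",cv2.resize(p[200:365,160:330,::-1],None,fx=3.5,fy=3.5))
E
```

```text
33.31 g [28.68  1.7 ] z 0.0468 F gx,gy,z [-5.19  0.3 ] -3.99 op 0.0294
open 33.84 g [29.41  1.63] z 0.0473 F gx,gy,z [-0.02  0.43] 0.3 op 0.0498
 34.88 g [28.59  1.82] z 0.0995 F gx,gy,z [ 0.7 -0.2] -0.9 op 0.0502
 35.89 g [28.23  1.88] z 0.1985 F gx,gy,z [0.84 1.1 ] 0.18 op 0.05
```

View pics/w10.png

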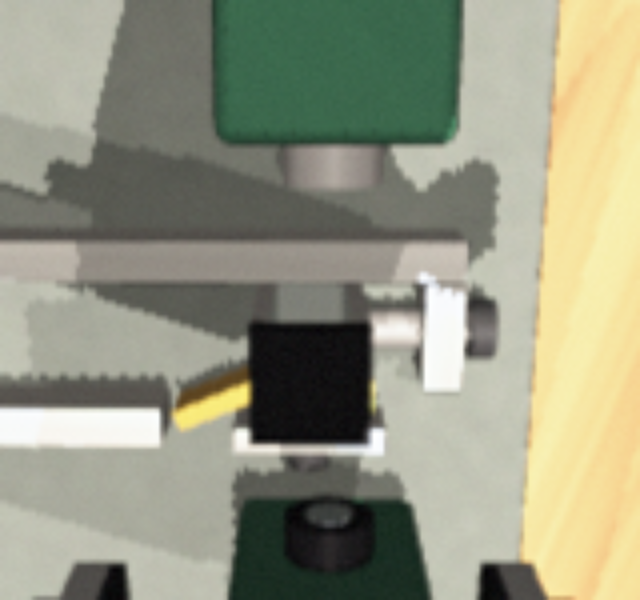

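View pics/s10.png

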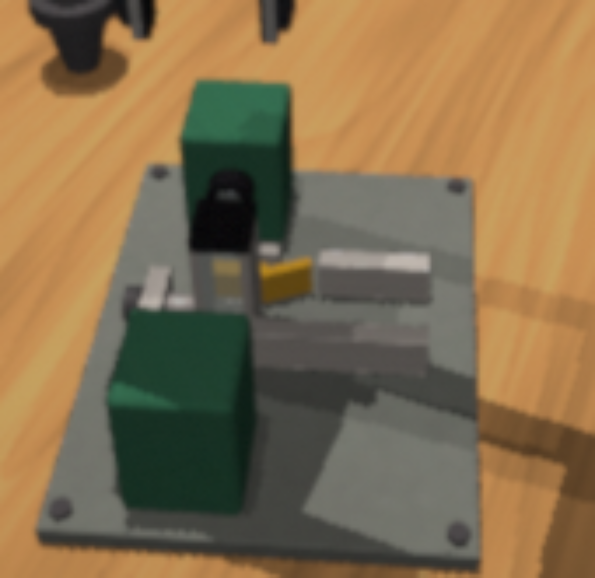

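```bash
python3 - <<'E'
from h import *
c=np.load("pics/w10c.npz")
P=[]
for u,v,z in[(250,322,.087),(370,322,.087),(371,441,.087),(250,443,.087),(0,280,.036),(420,282,.036),(425,385,.036),(463,390,.036)]:
    P.append(w2g(ray(c,((u+.5)/4-.5+180,(v+.5)/4-.5+90),z)));print(u,v,P[-1])
print(np.mean(P[:4],0))
st()
E
```

```text
250 322 [14.59 17.88]
370 322 [43.27 17.95]
371 441 [ 44.09 -12.38]
250 443 [ 14.12 -13.01]
0 280 [-59.41  17.04]
420 282 [59.98 16.68]
425 385 [ 62.45 -13.96]
463 390 [ 73.62 -15.46]
[29.0175  2.61  ]
 35.99 g [28.52  1.81] z 0.199 F gx,gy,z [ 0.19 -0.15] -0.19 op 0.0498
```

```bash
python3 - <<'E'
from h import *
job_done();st()
E
```

```text
the job is handed in; nothing more can be done
the job is handed in; nothing more can be done
```

The smaller cell is standing released against the end stop in the light path, and the job was handed in at about 36 s of the 72 s allowed. No verdict came back.

**What I did:** I gripped the cell across its metal sides and set it down in the bay, with floor contact felt at the expected height. I slid it past the shoe until it met the screw at gauge x ≈ 29 mm, about 6 mm before home and within the 8 mm limit. I pressed it against the stop for several seconds, unloaded the arm, opened the fingers and backed straight up.

**Pressing force:** The stop force is an estimate, because the wrist sensor also reads sliding friction. Total push was about 22 N. Taking off the 12 N of friction measured just before contact, and a little more for floor load, leaves about 8–9 N on the screw. The peak total was 22.5 N, so the stop stayed below 25 N.

**Last checks:**
- **Position:** The final wrist picture shows the cap square to the channel, with its centre at gauge x = 29.0 mm and the screw tip touching the cell.
- **Across the channel:** The cap reads about 1.6 mm from home. The datum wall reads about 0.9 mm off the same way in that picture, so about 0.7–1 mm is left, within the 2 mm limit and comparable to calibration error.
- **Released:** Wrist force was near zero and the gripper well clear. I saw no contact with the bystanders, but did not re-measure their positions.

**What disagreed:** The first slide stopped at once on a false force trigger, with no lasting load, and I continued in small steps. The datum wall also felt about 0.9 mm farther out than the pictures had put it.

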